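# Line up a guard cartridge and a column against the end stop of a V-rail

### The job

Line up the two metal cartridges in the V-groove of the assembly rail, one behind the other: slide the short one along the groove, under the portal frames, until its end touches the end stop, and then the long one behind it until it touches the short one. Both must lie flat in the groove with no gap at the stop or between them; push gently, do not ram the stop, and do not knock over or shove the bottles, vial and beaker standing around.

Things in the scene. Friction and masses are not known exactly. Their poses are not given: they have to be found in the camera images.
- short_rod: short cartridge: plain aluminium cylinder, 36 mm diameter, 70 mm long over its ends (the last 4 mm at each end is a flat boss of 26 mm diameter), 0.08 to 0.17 kg, both ends alike. Origin at its centre, x along its axis. It starts lying in one of the two sloping cradles, its axis at 25 degrees to the level, x pointing up the slope
- long_rod: long cartridge: the same 36 mm cylinder but 130 mm long over its ends, 0.15 to 0.31 kg. Origin at its centre, x along its axis. It starts in the other sloping cradle in the same way
- cradle_a: fixed cradle holding the short cartridge loosely: V-channel 85 mm long, 33 wide (fingers pass beside it), rising at 25 degrees to its +x; lip at the low end, 4.5 mm higher than the cartridge's axis, square to the slope; plate 118 x 76 x 8, x -50 to 68. Origin on the worktop, z up. A bail hangs over it: 12 mm crossbar along y at x = 11, 235 above the worktop; posts at x = 60, y = +-34. Come in leaning
- cradle_b: the same cradle, in which the long cartridge lies (which cradle stands left and which right changes). Tall instruments stand behind the work, fronts about 0.57 m ahead of the robot (0.52 m right of the cradles): carry things across on the robot's side, well in front of them
- rail: fixed rail: level steel V-channel 240 long (x), 33 wide (narrower than a cartridge: fingers pass on both sides), edges 38 above worktop, on a plate 264 x 64 x 8 mm. Origin on worktop under groove middle; x runs from the open end (-120) to the stop (+120), z up. Two portal frames (64 wide, 81 high, 75 inside) bridge x = 60 to 116, so nothing goes in from above there; the rest is open above
- end_stop: end stop of the rail: fixed steel plate 44 mm wide, 70 mm high, 8 mm thick. Origin 8 mm above the worktop under the middle of its face; the face looks along the rail's -x
- stop_face (a point): point on the end stop's face where a seated cartridge's axis meets it, 49.5 mm above the worktop; axes as the rail's (x points into the stop). A short cartridge that touches the stop has its centre at x = -35 mm here, a long one touching that at x = -135 mm
- groove_mouth (a point): the open end of the groove, 240 mm from the stop face, at the height of a seated cartridge's axis; axes as the rail's
- acid_bottle: bystander: bottle with screw cap, 49 mm diameter, 90 mm high, behind the rail. Origin under its middle
- vial: bystander: brown vial, 27 mm diameter, 98 mm high, behind the rail. Origin under its middle
- dropper_bottle: bystander: brown dropper bottle, 34 mm diameter, 114 mm high, beyond the stop end of the rail. Origin under its middle
- wash_bottle: bystander: wash bottle with bent spout, 67 x 99 x 214 mm, at the far left. Origin under its middle
- beaker: bystander: clear beaker, 55 mm diameter, 70 mm high, at the far right. Origin under its middle

How it is judged:
By the outcome, as a careful person would: the job done as asked, in the order asked, and still so for the second after the job is handed in, with the robot touching nothing.
It also fails if it takes over 72 s, if anything falls off the work surface, if the arm or the gripper's body presses on something with over 40 N, if the wrist force passes 120 N, or if a joint passes its speed limit or range.

### The arm

A 7-joint arm with a two-finger parallel gripper is mounted at the origin on a cart in front of the work surface, level with it; the furniture and walls round the work are solid. World frame = base frame: x ahead of the robot, y to its left, z up, the work surface at z = 0. Lengths are in m, angles in rad, forces in N, time in s.
With the tool pointing down it reaches from about 0.35 to 0.9 m from the base axis. Payload 8.1 kg.
Tool frame: the origin (TCP) lies at the very end of the fingers, on their centre line; the grasp point (between the pads) lies 19 mm behind it; z points along the fingers, y is the line along which they close (so a half turn about z gives the same grasp; the last joint's range is limited). The gripper opens to 92 mm and grips with 3 to 60 N. Pads are 19 mm wide; open, the fingers measure 130 mm over their backs; the gripper's body (75 mm by 190 mm) begins 47 mm behind the grasp point.
Start: joints at [1.098, 0.434, 0.025, 1.573, -0.012, 1.134, -0.075], TCP at [0.226, -0.583, 0.227] pointing down, gripper open.
Joint ranges: [-2.62, 2.62], [-0.44, 2.09], [-1.27, 1.32], [0.08, 2.57], [-1.32, 4.46], [0.12, 2], [-2.74, 2.74]. Speed limits (rad/s): [2.22, 2.22, 3.01, 3.01, 3.14, 3.14, 3.14].

### API

Orientations are given as a rotation vector (axis times angle).
In Python, from cell import readout, cams, job gives the robot as it stands.
- The arm moves only by the tool drive_tool, never from a script. Its argument "commands" is a list of rows, each a list of 3 entries, a list of its own where there are three numbers: the turn, a rotation vector about the tool's x, y, z in rad, then the shift along the tool's x, y, z in cm, then the gripper's target within -1 to 1 (fully open at 1, half-way at 0, shut at -1). A call has 1 to 20 rows; each row is the pose to reach, as a shift and turn from the pose commanded when the call began, along the tool's axes at that moment; what a row does not reach only later rows make up. A row lasts 1/12 s, in which the tool goes at most 41.7 mm and 7.16 degrees, less where a joint would pass 70% of its speed; a pose out of reach is approached as far as the arm can. A call with a gripper value outside its range is refused whole. The fingers move at their own pace and stop on an object; "newtons" is the grip in N (left out, the last holds). Time passes only in rows, so rows that repeat a pose let the fingers close. It gives the time, the measured TCP pose, the force, the opening and the grip force at its end, in the units of the state.
- readout.observe(): the state, without advancing time (a new reading comes with each control period).
- cams.get_image(name): name is "scene" or "side" or "wrist"; returns the picture (480x640x3 uint8, blue, green, red); there is no depth.
- cams.camera_info(name): a dict with "camera_matrix" (3x3 intrinsics, pixels), "R" (3x3) and "t" (3): a world point X has camera coordinates R X + t. Camera axes: x right, y down, z forward; pixel columns grow to the right and rows downward; lengths in m; the calibration is good to about 2 mm. A picture is of the moment at which its call begins: read the wrist's pose just before it. camera_info takes no time and is no camera call; for the wrist camera it gives the pose at the moment of the call.
- job.sign_off(): hands the job in; it is judged then, once.
The state is a dict: "clock": time; "joints": joint angles; "dq": joint speeds; "joint_efforts": joint torques, N m; "position": TCP position; "ee_rot": TCP orientation; "force": force on the tool from outside, world axes, zero at the start; "ft_torque": the same for the moment, N m; "width": opening from 0.0 (shut) to 1.0 (fully open); "gripper_force": force on a finger pad.
Only numpy, scipy, OpenCV 4.12 (cv2) and the standard library are available. Lean on these libraries where they do the work, as an engineer would, in place of code of your own. Each camera call takes 0.05 s, during which the arm holds its last target. There are 200 camera calls.

## Working session

There is one attempt and no reset: what is moved stays moved. The work goes in short steps, Python scripts to look and compute and a tool call to move; the robot and the scene stay as the last step left them, time stands still between calls to the robot, and variables do not carry over. Pictures are saved under pics/ and viewed, at most 10 in all, crops included, and the job is handed in when it is done.

Besides the shell and the picture viewer there is one more tool, called after "Request:" as name([rows], argument=value, ...), one row to a line, values as JSON. drive_tool: Moves the arm, as the interface text tells. Its arguments: {"type":"object","properties":{"commands":{"type":"array"},"newtons":{"type":"number"}},"required":["commands"]}

```bash
ls; mkdir -p pics; python3 - <<'E'
from cell import readout,cams
import cv2,numpy as np
np.set_printoptions(precision=4,suppress=True)
s=readout.observe();print({k:s[k] for k in('clock','position','ee_rot','width','force')})
for n in('scene','side'):
    cv2.imwrite(f'pics/{n}0.png',cams.get_image(n));i=cams.camera_info(n);print(n,i)
E
```

```text
pics
{'clock': 0.0, 'position': array([ 0.2257, -0.5823,  0.2259]), 'ee_rot': array([-3.0866, -0.5772,  0.0007]), 'width': 1.0000549149429063, 'force': array([0.1334, 0.5967, 0.3043])}
scene {'camera_matrix': array([[507.9211,   0.    , 319.4267],
       [  0.    , 507.9211, 237.6567],
       [  0.    ,   0.    ,   1.    ]]), 'R': array([[-0.7003, -0.7137, -0.016 ],
       [-0.3249,  0.3386, -0.883 ],
       [ 0.6356, -0.6132, -0.469 ]]), 't': array([0.4497, 0.2056, 1.1936])}
side {'camera_matrix': array([[582.4249,   0.    , 326.1059],
       [  0.    , 582.4249, 239.2179],
       [  0.    ,   0.    ,   1.    ]]), 'R': array([[ 0.9703, -0.2417,  0.0115],
       [-0.1045, -0.4614, -0.881 ],
       [ 0.2183,  0.8536, -0.4729]]), 't': array([-0.5107,  0.1675,  1.6539])}
```

View pics/scene0.png

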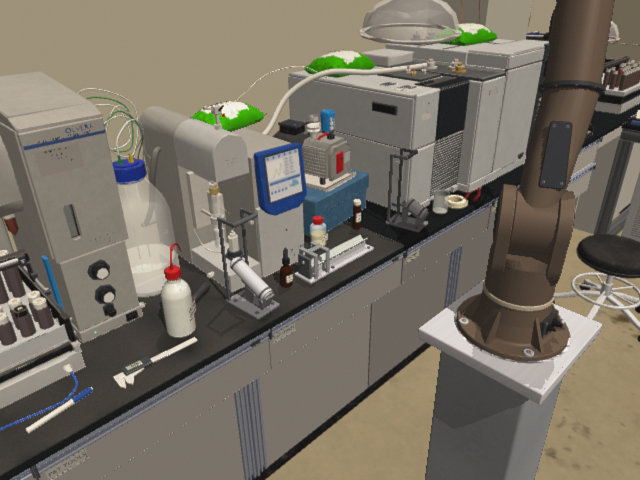

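View pics/side0.png

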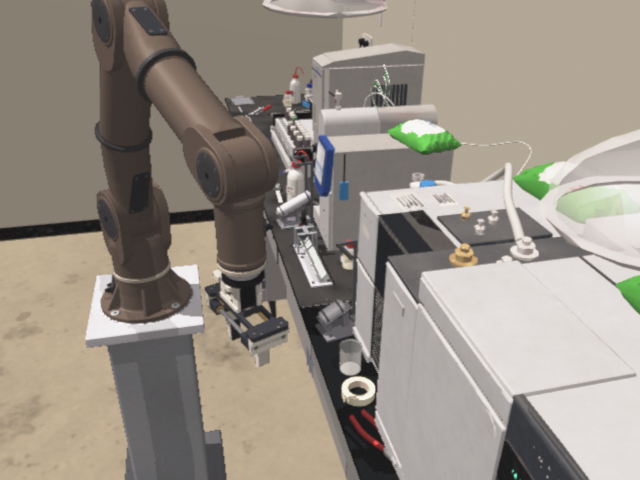

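The scene view shows the long rod in the left cradle (~250,280), the rail at 300–370,240–275 with the portal/stop at its left end, and the short rod in the right cradle (~412,210). The side view shows the same with the short rod at (335,315). I'll enlarge both.

```bash
python3 - <<'E'
import cv2,numpy as np
a=cv2.imread('pics/scene0.png');b=cv2.imread('pics/side0.png')
cv2.imwrite('pics/sc1.png',cv2.resize(a[140:320,205:445],(800,600),interpolation=cv2.INTER_CUBIC))
cv2.imwrite('pics/si1.png',cv2.resize(b[170:380,250:390],(400,600),interpolation=cv2.INTER_CUBIC))
E
```

```text
(no output)
```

View pics/sc1.png

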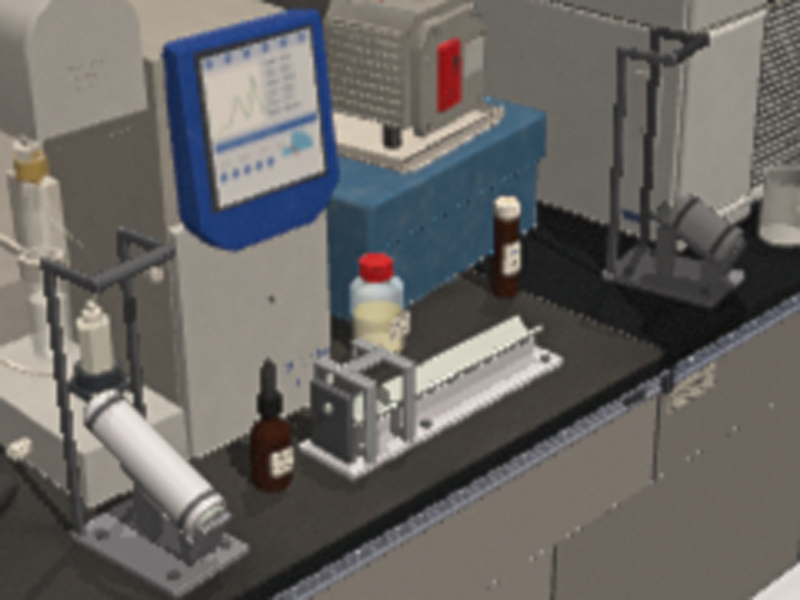

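View pics/si1.png

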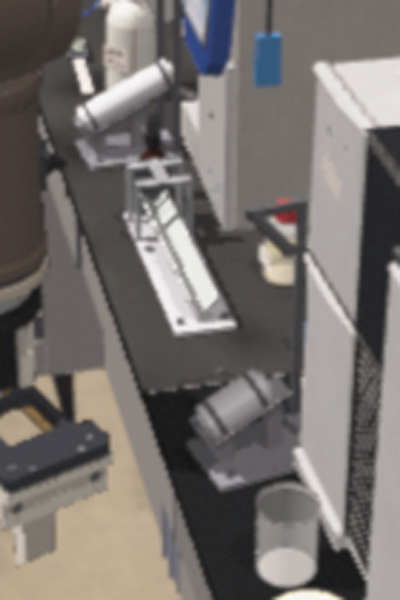

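The crops show plate corners clearly: cradle b (75,532),(180,595),(247,547); rail plate (300,440),(350,475),(562,358); cradle a (605,277),(728,305),(745,270); rods' end points too. The cradles rise away from the robot. I'll cast rays.

```bash
cat > h.py <<'E'
import numpy as np,cv2
from scipy.spatial.transform import Rotation as Ro
from cell import readout,cams
np.set_printoptions(precision=4,suppress=True)
def ray(i,p):
    d=i['R'].T@np.linalg.solve(i['camera_matrix'],[p[0],p[1],1.]);return -i['R'].T@i['t'],d/np.linalg.norm(d)
def onz(i,p,z):
    c,d=ray(i,p);return c+d*(z-c[2])/d[2]
def tri(*ips):
    A=0;b=0
    for i,p in ips:
        c,d=ray(i,p);M=np.eye(3)-np.outer(d,d);A=A+M;b=b+M@c
    x=np.linalg.solve(A,b);return x,[np.linalg.norm(np.cross(ray(i,p)[1],x-ray(i,p)[0])) for i,p in ips]
def proj(i,X):
    c=i['R']@X+i['t'];q=i['camera_matrix']@c;return q[:2]/q[2]
E
python3 - <<'E'
from h import *
S=cams.camera_info('scene');D=cams.camera_info('side')
fs=lambda p:(205+(p[0]+.5)*.3-.5,140+(p[1]+.5)*.3-.5)
fd=lambda p:(250+(p[0]+.5)*.35-.5,170+(p[1]+.5)*.35-.5)
for n,ps in dict(cb=[(75,532),(180,595),(247,547)],rail=[(300,440),(350,475),(562,358)],ca=[(605,277),(728,305),(745,270)]).items():
    for p in ps:print(n,onz(S,fs(p),.008))
for n,ps in dict(cb=[(82,165),(195,155)],rail=[(125,215),(178,332),(236,322)],ca=[(188,448),(212,487)]).items():
    for p in ps:print('side',n,onz(D,fd(p),.008))
print('short lo',tri((S,fs((735,245))),(D,fd((203,428)))))
print('short hi',tri((S,fs((678,213))),(D,fd((265,388)))))
print('long lo',tri((S,fs((207,513))),(D,fd((90,120)))))
print('long hi',tri((S,fs((100,408))),(D,fd((165,73)))))
print(cams.camera_info('wrist'))
E
```

```text
cb [0.5577 0.4115 0.008 ]
cb [0.4379 0.4048 0.008 ]
cb [0.4485 0.3325 0.008 ]
rail [0.5331 0.2028 0.008 ]
rail [0.4647 0.2105 0.008 ]
rail [ 0.4675 -0.0546  0.008 ]
ca [ 0.5432 -0.2093  0.008 ]
ca [ 0.4213 -0.2428  0.008 ]
ca [ 0.4534 -0.3165  0.008 ]
side cb [0.4385 0.3377 0.008 ]
side cb [0.5795 0.3338 0.008 ]
side rail [0.4652 0.2015 0.008 ]
side rail [ 0.4699 -0.0548  0.008 ]
side rail [ 0.5326 -0.0497  0.008 ]
side ca [ 0.4354 -0.2486  0.008 ]
side ca [ 0.4433 -0.3094  0.008 ]
short lo (array([ 0.4425, -0.2788,  0.0513]), [np.float64(0.0005384510868209418), np.float64(0.000538451086820872)])
short hi (array([ 0.5021, -0.2635,  0.0731]), [np.float64(0.001627260519716804), np.float64(0.001627260519716628)])
long lo (array([0.4534, 0.3646, 0.0535]), [np.float64(0.0015504620099942835), np.float64(0.0015504620099944186)])
long hi (array([0.5531, 0.3788, 0.1039]), [np.float64(0.002221581214288668), np.float64(0.0022215812142888113)])
{'camera_matrix': array([[385.3135,   0.    , 319.5062],
       [  0.    , 385.3135, 243.6525],
       [  0.    ,   0.    ,   1.    ]]), 'R': array([[ 0.3622, -0.9321, -0.0014],
       [-0.8964, -0.3487,  0.2735],
       [-0.2554, -0.0978, -0.9619]]), 't': array([-0.6247, -0.036 ,  0.3888])}
```

```bash
python3 - <<'E'
from h import *
S=cams.camera_info('scene');D=cams.camera_info('side')
fs=lambda p:(205+(p[0]+.5)*.3-.5,140+(p[1]+.5)*.3-.5)
for n,p,z in [('vial',(507,293),0),('vialtop',(507,203),.098),('acid',(378,350),0),('acidtop',(377,262),.09),('drop',(270,485),0),('boxnear',(335,310),0),('box',(430,275),0),('boxr',(535,225),0),('boxtopR',(545,130),.1),('greyR',(330,425),0),('monL',(190,452),0),('boxtopL',(372,205),.1),('beaker',(785,245),0),('instrR',(735,215),0)]: print(n,onz(S,fs(p),z))
s=readout.observe();T=Ro.from_rotvec(s['ee_rot']).as_matrix();i=cams.camera_info('wrist')
print('cam in tool',T.T@(-i['R'].T@i['t']-s['position']));print(i['R']@T)
# tool move for leaning over short rod
def go(P,X,Z):
    X=np.array(X)/np.linalg.norm(X);Z=np.array(Z)-np.dot(X,Z)*X;Z/=np.linalg.norm(Z)
    G=np.c_[X,np.cross(Z,X),Z]
    print('turn',Ro.from_matrix(T.T@G).as_rotvec(),'shift cm',100*T.T@(P-s['position']))
a=np.radians(25);psi=np.radians(14.5);x=np.array([np.cos(a)*np.cos(psi),np.cos(a)*np.sin(psi),np.sin(a)]);z=np.array([np.sin(a)*np.cos(psi),np.sin(a)*np.sin(psi),-np.cos(a)])
c=np.array([.4723,-.2712,.063])
go(c-.13*z-0.03*x,x,z); print(c-.13*z-.03*x)
E
```

```text
vial [ 0.5998 -0.1288  0.    ]
vialtop [ 0.5979 -0.1239  0.098 ]
acid [0.608  0.0394 0.    ]
acidtop [0.6071 0.0393 0.09  ]
drop [0.5093 0.257  0.    ]
boxnear [0.695  0.0123 0.    ]
box [ 0.6819 -0.1054  0.    ]
boxr [ 0.6848 -0.2681  0.    ]
boxtopR [ 0.6915 -0.2876  0.1   ]
greyR [0.5426 0.1604 0.    ]
monL [0.5946 0.2706 0.    ]
boxtopL [ 0.6842 -0.0295  0.1   ]
beaker [ 0.4667 -0.4073  0.    ]
instrR [ 0.5473 -0.4342  0.    ]
cam in tool [ 0.0723  0.0004 -0.1569]
[[ 0.0009  1.      0.0001]
 [-0.9619  0.0009 -0.2734]
 [-0.2734  0.0002  0.9619]]
turn [-0.0268  0.436   0.1145] shift cm [ 26.0824 -21.049    5.8157]
[ 0.3928 -0.2918  0.1681]
```

Request:
drive_tool([
  [[-0.027,0.436,0.114],[26.1,-21.0,5.8],1],
  [[-0.027,0.436,0.114],[26.1,-21.0,5.8],1],
  [[-0.027,0.436,0.114],[26.1,-21.0,5.8],1],
  [[-0.027,0.436,0.114],[26.1,-21.0,5.8],1],
  [[-0.027,0.436,0.114],[26.1,-21.0,5.8],1],
  [[-0.027,0.436,0.114],[26.1,-21.0,5.8],1],
  [[-0.027,0.436,0.114],[26.1,-21.0,5.8],1],
  [[-0.027,0.436,0.114],[26.1,-21.0,5.8],1],
  [[-0.027,0.436,0.114],[26.1,-21.0,5.8],1],
  [[-0.027,0.436,0.114],[26.1,-21.0,5.8],1],
  [[-0.027,0.436,0.114],[26.1,-21.0,5.8],1],
], newtons=40)

```text
clock: 1.02
position: [0.3933, -0.2928, 0.1688]
ee_rot: [-2.992, -0.383, -0.664]
force: [-0.2, -0.4, 0.3]
width: 0.998
gripper_force: 0.0
```

```bash
python3 - <<'E'
from h import *
s=readout.observe();print(s['position'],s['joints'])
i=cams.camera_info('wrist');im=cams.get_image('wrist');cv2.imwrite('pics/w1.png',im)
import pickle;pickle.dump((s,i),open('w1.pkl','wb'))
for P in ([.4425,-.2788,.0513],[.5021,-.2635,.0731]):print(proj(i,np.array(P)))
E
```

```text
[ 0.3933 -0.2928  0.1688] [ 1.0509  0.2265 -0.2793  2.165  -0.5669  0.6043 -0.0842]
[316.9509 236.2907]
[317.2379 148.7196]
```

View pics/w1.png

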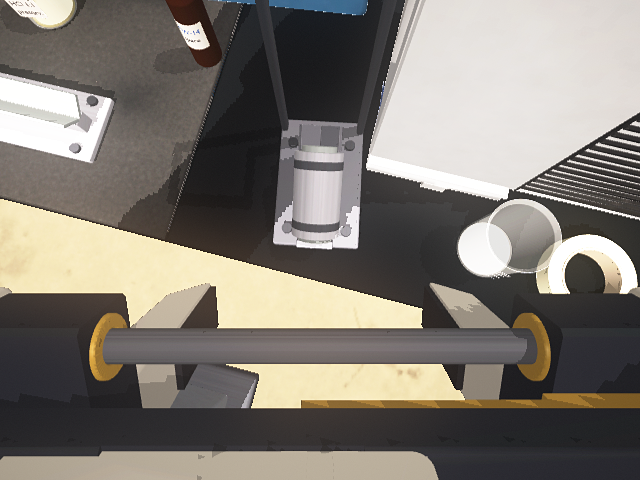

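The wrist view shows the short rod upright in the image at columns 293–343, rows 147–242, centred within 1–2 px (1 mm) of the prediction (317, 148–236). I'll descend along the tool axis and grip.

Request:
drive_tool([
  [[0,0,0],[2.4,0.1,4],1],
  [[0,0,0],[2.4,0.1,8],1],
  [[0,0,0],[2.4,0.1,11],1],
  [[0,0,0],[2.4,0.1,13],1],
  [[0,0,0],[2.4,0.1,14.2],1],
  [[0,0,0],[2.4,0.1,14.2],1],
  [[0,0,0],[2.4,0.1,14.2],0],
  [[0,0,0],[2.4,0.1,14.2],-0.4],
  [[0,0,0],[2.4,0.1,14.2],-0.6],
  [[0,0,0],[2.4,0.1,14.2],-0.6],
  [[0,0,0],[2.4,0.1,14.2],-0.6],
  [[0,0,0],[2.4,0.1,14.2],-0.6],
  [[0,0,0],[2.4,0.1,14.2],-0.6],
], newtons=40)

```text
clock: 2.15
position: [0.4729, -0.2735, 0.0506]
ee_rot: [-2.992, -0.382, -0.665]
force: [0.1, -0.8, -0.6]
width: 0.544
gripper_force: 0.0
```

Request:
drive_tool([
  [[0,0,0],[0,0,0],-0.8],
  [[0,0,0],[0,0,0],-1],
  [[0,0,0],[0,0,0],-1],
  [[0,0,0],[0,0,0],-1],
  [[0,0,0],[0,0,0],-1],
  [[0,0,0],[0,0,0],-1],
  [[0,0,0],[0,0,0],-1],
  [[0,0,0],[0,0,0],-1],
])

```text
clock: 2.82
position: [0.4721, -0.2701, 0.05]
ee_rot: [-2.987, -0.385, -0.661]
force: [-3.7, 6.9, 7.5]
width: 0.386
gripper_force: 39.9
```

Request:
drive_tool([
  [[0,0,0],[0,0,-2],-1],
  [[0,0,0],[0,0,-5],-1],
  [[0,0,0],[0,0,-9],-1],
  [[0,0,0],[-2,0,-12],-1],
  [[0,0,0],[-2,0,-13],-1],
  [[0,0,0],[-2,0,-13],-1],
])

```text
clock: 3.32
position: [0.4011, -0.2932, 0.1616]
ee_rot: [-2.996, -0.379, -0.667]
force: [0.1, -0.5, -1.5]
width: 0.383
gripper_force: 39.5
```

```bash
cat >> h.py <<'E'
def go(P,X,Z):
    """print turn and shift (tool axes) to put TCP at P with tool x along X, z near Z"""
    s=readout.observe();T=Ro.from_rotvec(s['ee_rot']).as_matrix()
    X=np.array(X,float)/np.linalg.norm(X);Z=np.array(Z,float);Z=Z-np.dot(X,Z)*X;Z/=np.linalg.norm(Z)
    G=np.c_[X,np.cross(Z,X),Z]
    print('turn',Ro.from_matrix(T.T@G).as_rotvec(),'shift cm',100*T.T@(np.array(P)-s['position']))
E
python3 - <<'E'
from h import *
s=readout.observe();print(s['position'],s['joints'],s['width'],s['gripper_force'],s['force'])
go([.42,-.12,.2],[-.01,1,0],[0,0,-1]);go([.5,-.02,.16],[-.01,1,0],[0,0,-1])
E
```

```text
[ 0.4011 -0.2932  0.1616] [ 1.037   0.2435 -0.2825  2.1664 -0.5724  0.5759 -0.0899] 0.3829765638385343 39.5373398065567 [ 0.1442 -0.5222 -1.4656]
turn [ 0.295  -0.3668 -1.3065] shift cm [  7.2094 -16.2954  -0.9663]
turn [ 0.295  -0.3668 -1.3065] shift cm [ 14.8    -24.0216   6.9513]
```

Request:
drive_tool([
  [[0.295,-0.367,-1.306],[7.2,-16.3,-1],-1],
  [[0.295,-0.367,-1.306],[7.2,-16.3,-1],-1],
  [[0.295,-0.367,-1.306],[7.2,-16.3,-1],-1],
  [[0.295,-0.367,-1.306],[7.2,-16.3,-1],-1],
  [[0.295,-0.367,-1.306],[14.8,-24,7],-1],
  [[0.295,-0.367,-1.306],[14.8,-24,7],-1],
  [[0.295,-0.367,-1.306],[14.8,-24,7],-1],
  [[0.295,-0.367,-1.306],[14.8,-24,7],-1],
  [[0.295,-0.367,-1.306],[14.8,-24,7],-1],
  [[0.295,-0.367,-1.306],[14.8,-24,7],-1],
  [[0.295,-0.367,-1.306],[14.8,-24,7],-1],
  [[0.295,-0.367,-1.306],[14.8,-24,7],-1],
  [[0.295,-0.367,-1.306],[14.8,-24,7],-1],
  [[0.295,-0.367,-1.306],[14.8,-24,7],-1],
])

```text
clock: 4.48
position: [0.5, -0.0175, 0.1575]
ee_rot: [-2.207, -2.228, -0.003]
force: [0.1, 0.2, -0.8]
width: 0.386
gripper_force: 39.5
```

```bash
python3 - <<'E'
from h import *
s=readout.observe();print(s['position'],s['ee_rot'],s['joints'])
i=cams.camera_info('wrist');im=cams.get_image('wrist');cv2.imwrite('pics/w2.png',im)
for y in (-.055,0,.06,.197):print(proj(i,np.array([.5,y,.038])),y)
E
```

```text
[ 0.5    -0.0175  0.1575] [-2.2072 -2.2283 -0.0032] [ 0.3434  0.3645 -0.5259  1.9247  0.2215  0.9116 -0.2813]
[320.7294 284.0988] -0.055
[321.5744 213.634 ] 0
[322.6034 127.822 ] 0.06
[ 325.4966 -113.4375] 0.197
```

View pics/w2.png

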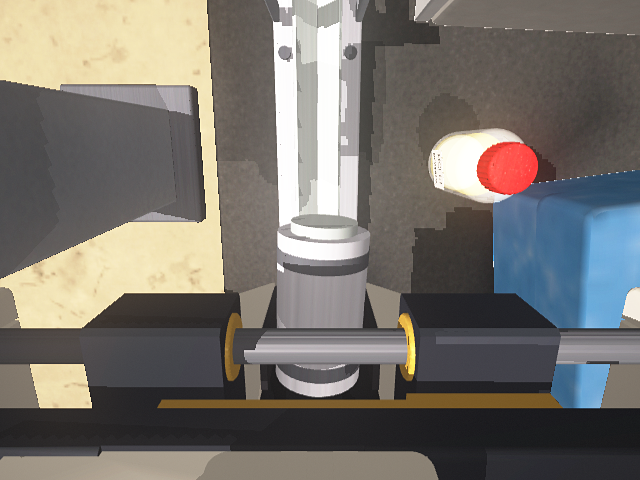

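The wrist view shows the held short rod (cols 277–369, level), rail beyond with plate holes at (285,52),(350,52), groove about cols 300–340; acid bottle cap (508,167) well right, blue box further. I'll measure the rail's centre line.

```bash
python3 - <<'E'
from h import *
i=cams.camera_info('wrist');im=cv2.imread('pics/w2.png')
g=cv2.cvtColor(im,6).astype(int)
for r in (60,110,150,190):
    print(r,[(c,g[r,c]) for c in range(266,374,3)])
a=onz(i,(285,52),.008);b=onz(i,(350,52),.008);print(a,b,(a+b)/2)
print('rod end',[onz(i,p,.17) for p in((277,240),(369,240))])
E
```

```text
60 [(266, np.int64(101)), (269, np.int64(99)), (272, np.int64(98)), (275, np.int64(255)), (278, np.int64(252)), (281, np.int64(255)), (284, np.int64(255)), (287, np.int64(154)), (290, np.int64(255)), (293, np.int64(254)), (296, np.int64(167)), (299, np.int64(170)), (302, np.int64(211)), (305, np.int64(213)), (308, np.int64(216)), (311, np.int64(212)), (314, np.int64(217)), (317, np.int64(243)), (320, np.int64(255)), (323, np.int64(254)), (326, np.int64(255)), (329, np.int64(255)), (332, np.int64(254)), (335, np.int64(255)), (338, np.int64(255)), (341, np.int64(171)), (344, np.int64(165)), (347, np.int64(168)), (350, np.int64(159)), (353, np.int64(165)), (356, np.int64(158)), (359, np.int64(149)), (362, np.int64(70)), (365, np.int64(72)), (368, np.int64(70)), (371, np.int64(65))]
110 [(266, np.int64(96)), (269, np.int64(103)), (272, np.int64(105)), (275, np.int64(121)), (278, np.int64(253)), (281, np.int64(253)), (284, np.int64(253)), (287, np.int64(252)), (290, np.int64(252)), (293, np.int64(253)), (296, np.int64(255)), (299, np.int64(176)), (302, np.int64(174)), (305, np.int64(177))
[... 1510 characters left out ...]
t64(254)), (299, np.int64(146)), (302, np.int64(183)), (305, np.int64(180)), (308, np.int64(174)), (311, np.int64(220)), (314, np.int64(216)), (317, np.int64(242)), (320, np.int64(255)), (323, np.int64(255)), (326, np.int64(255)), (329, np.int64(255)), (332, np.int64(255)), (335, np.int64(255)), (338, np.int64(217)), (341, np.int64(234)), (344, np.int64(233)), (347, np.int64(232)), (350, np.int64(232)), (353, np.int64(229)), (356, np.int64(222)), (359, np.int64(87)), (362, np.int64(88)), (365, np.int64(85)), (368, np.int64(83)), (371, np.int64(112))]
[0.4721 0.1125 0.008 ] [0.5194 0.113  0.008 ] [0.4957 0.1127 0.008 ]
rod end [array([0.482 , 0.0147, 0.17  ]), array([0.5178, 0.0151, 0.17  ])]
```

Request:
drive_tool([
  [[0,0,0],[0.8,-0.35,4],-1],
  [[0,0,0],[0.8,-0.35,8],-1],
  [[0,0,0],[0.8,-0.35,10.5],-1],
  [[0,0,0],[0.8,-0.35,11.3],-1],
  [[0,0,0],[0.8,-0.35,11.6],-1],
  [[0,0,0],[0.8,-0.35,11.6],-1],
])

```text
clock: 5.03
position: [0.4967, -0.0099, 0.0427]
ee_rot: [-2.207, -2.231, -0.002]
force: [0.2, 0.3, -0.2]
width: 0.382
gripper_force: 39.5
```

Request:
drive_tool([
  [[0,0,0],[0,0,0.2],-1],
  [[0,0,0],[0,0,0.3],-1],
  [[0,0,0],[0,0,0.4],-1],
  [[0,0,0],[0,0,0.4],-1],
])

```text
clock: 5.37
position: [0.4972, -0.0098, 0.0391]
ee_rot: [-2.206, -2.233, -0.004]
force: [0.8, 0.0, -0.6]
width: 0.384
gripper_force: 39.5
```

Request:
drive_tool([
  [[0,0,0],[0,0,0.1],-1],
  [[0,0,0],[0,0,0.2],-1],
  [[0,0,0],[0,0,0.2],-1],
])

```text
clock: 5.62
position: [0.4981, -0.0098, 0.0378]
ee_rot: [-2.206, -2.235, -0.005]
force: [-0.5, -1.2, 14.1]
width: 0.38
gripper_force: 39.3
```

Request:
drive_tool([
  [[0,0,0],[0,0,-0.1],0],
  [[0,0,0],[0,0,-0.1],0.2],
  [[0,0,0],[0,0,-0.1],0.2],
  [[0,0,0],[0,0,-0.1],0.2],
  [[0,0,0],[0,0,-0.1],0.2],
  [[0,0,0],[0,0,-0.1],0.2],
  [[0,0,0],[0,0,-3],0.2],
  [[0,0,0],[0,0,-7],0.2],
  [[0,0,0],[0,0,-11],0.2],
  [[0,0,0],[0,0,-12],-0.2],
  [[0,0,0],[0,0,-12],-1],
])

```text
clock: 6.53
position: [0.4989, -0.0099, 0.1595]
ee_rot: [2.207, 2.234, 0.008]
force: [-0.2, 0.4, -0.5]
width: 0.502
gripper_force: 0.0
```

```bash
python3 - <<'E'
from h import *
s=readout.observe();print(s['position'],s['width'])
i=cams.camera_info('wrist');im=cams.get_image('wrist');cv2.imwrite('pics/w3.png',im)
for y in (-.038,.032):print(proj(i,np.array([.498,y,.0495])),y)
for P in ([.4975,-.055,.043],[.4975,-.03,.16]): go(P,[1,.01,0],[0,0,-1])
E
```

```text
[ 0.4989 -0.0099  0.1595] 0.5021884548581032
[318.5639 276.704 ] -0.038
[319.8157 181.2251] 0.032
turn [-0.0012 -0.0034  1.5727] shift cm [-4.5047 -0.0826 11.4349]
turn [-0.0012 -0.0034  1.5727] shift cm [-1.9707 -0.036  -0.2577]
```

View pics/w3.png

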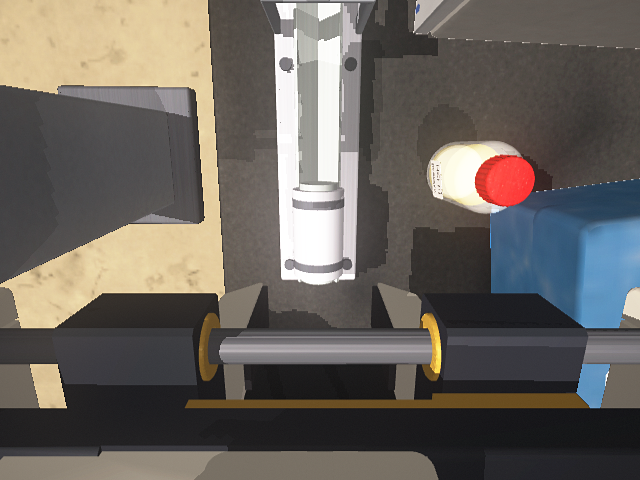

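The short rod lies seated in the groove (rows 181–283), rear end at y≈−0.04; a grey instrument is at top right near the portal, so I'll push with the hand turned a quarter.

Request:
drive_tool([
  [[0,0,1.57],[-7,-0.1,0],-1],
  [[0,0,1.57],[-7,-0.1,0],-1],
  [[0,0,1.57],[-7,-0.1,0],-1],
  [[0,0,1.57],[-7,-0.1,0],-1],
  [[0,0,1.57],[-7,-0.1,0],-1],
  [[0,0,1.57],[-7,-0.1,0],-1],
  [[0,0,1.57],[-7,-0.1,0],-1],
  [[0,0,1.57],[-7,-0.1,0],-1],
  [[0,0,1.57],[-7,-0.1,0],-1],
  [[0,0,1.57],[-7,-0.1,0],-1],
  [[0,0,1.57],[-7,-0.1,0],-1],
  [[0,0,1.57],[-7,-0.1,0],-1],
  [[0,0,1.57],[-7,-0.1,4],-1],
  [[0,0,1.57],[-7,-0.1,8],-1],
  [[0,0,1.57],[-7,-0.1,11],-1],
  [[0,0,1.57],[-7,-0.1,11.4],-1],
  [[0,0,1.57],[-7,-0.1,11.4],-1],
])

```text
clock: 8.0
position: [0.4939, -0.0795, 0.0396]
ee_rot: [-3.138, -0.021, 0.013]
force: [0.2, -0.5, 0.6]
width: 0.006
gripper_force: 0.0
```

```bash
python3 - <<'E'
from h import *
s=readout.observe();print(s['position'],s['width'],s['joints'],s['force'])
go([.4965,.09,.0455],[1,.01,0],[0,0,-1])
E
```

```text
[ 0.4939 -0.0795  0.0396] 0.0055739641424729855 [ 0.1668  0.4943 -0.1479  2.0506  0.1159  0.6128 -1.6162] [ 0.1869 -0.5063  0.6313]
turn [-0.0038  0.0082  0.0037] shift cm [  0.4926 -16.9477  -0.5276]
```

Request:
drive_tool([
  [[0,0,0],[0.3,0,-0.5],-1],
  [[0,0,0],[0.3,-1,-0.5],-1],
  [[0,0,0],[0.3,-1.6,-0.5],-1],
  [[0,0,0],[0.3,-2.2,-0.5],-1],
  [[0,0,0],[0.3,-3,-0.5],-1],
  [[0,0,0],[0.3,-4,-0.5],-1],
  [[0,0,0],[0.3,-5,-0.5],-1],
  [[0,0,0],[0.3,-6,-0.5],-1],
  [[0,0,0],[0.3,-7,-0.5],-1],
  [[0,0,0],[0.3,-8,-0.5],-1],
  [[0,0,0],[0.3,-9,-0.5],-1],
  [[0,0,0],[0.3,-10,-0.5],-1],
  [[0,0,0],[0.3,-11,-0.5],-1],
  [[0,0,0],[0.3,-12,-0.5],-1],
  [[0,0,0],[0.3,-13,-0.5],-1],
  [[0,0,0],[0.3,-14,-0.5],-1],
  [[0,0,0],[0.3,-14.8,-0.5],-1],
  [[0,0,0],[0.3,-15.4,-0.5],-1],
  [[0,0,0],[0.3,-15.8,-0.5],-1],
  [[0,0,0],[0.3,-16,-0.5],-1],
])

```text
clock: 9.67
position: [0.4972, 0.081, 0.0476]
ee_rot: [-3.138, -0.022, 0.003]
force: [0.3, -0.9, 0.2]
width: 0.002
gripper_force: 0.3
```

```bash
python3 - <<'E'
from h import *
s=readout.observe();print(s['position'],s['force'])
im=cams.get_image('scene');cv2.imwrite('pics/sc2.png',cv2.resize(im[200:310,230:390],(800,550),interpolation=cv2.INTER_CUBIC))
E
```

```text
[0.4972 0.081  0.0476] [ 0.252  -0.9161  0.2438]
```

View pics/sc2.png

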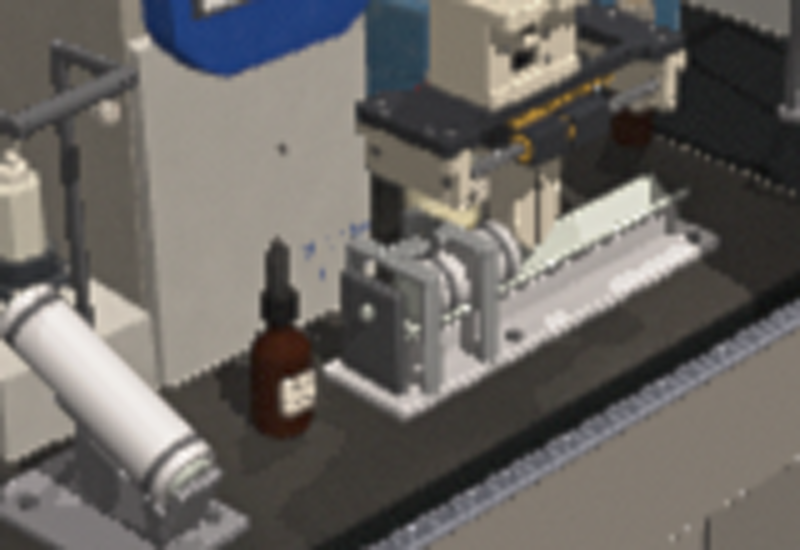

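The scene crop shows the short rod under the portals (front end ~440,280), pushed by the closed fingers, with the hand clear of the frames. Now the slow last part.

Request:
drive_tool([
  [[0,0,0],[0,-0.3,0],-1],
  [[0,0,0],[0,-0.7,0],-1],
  [[0,0,0],[0,-1.1,0],-1],
  [[0,0,0],[0,-1.4,0],-1],
  [[0,0,0],[0,-1.6,0],-1],
  [[0,0,0],[0,-1.8,0],-1],
  [[0,0,0],[0,-2.0,0],-1],
])

```text
clock: 10.3
position: [0.497, 0.1004, 0.0477]
ee_rot: [-3.138, -0.021, 0.003]
force: [-0.4, -0.5, -0.6]
width: 0.004
gripper_force: 0.3
```

Request:
drive_tool([
  [[0,0,0],[0,-0.1,0],-1],
  [[0,0,0],[0,-0.2,0],-1],
  [[0,0,0],[0,-0.3,0],-1],
])

```text
clock: 10.55
position: [0.497, 0.1032, 0.0477]
ee_rot: [-3.138, -0.021, 0.003]
force: [-0.2, -0.6, -0.3]
width: 0.007
gripper_force: 0.3
```

Request:
drive_tool([
  [[0,0,0],[0,-0.1,0],-1],
  [[0,0,0],[0,-0.2,0],-1],
  [[0,0,0],[0,-0.2,0],-1],
])

```text
clock: 10.8
position: [0.497, 0.1055, 0.0477]
ee_rot: [-3.138, -0.021, 0.003]
force: [-0.3, 0.3, -0.5]
width: 0.007
gripper_force: 0.2
```

Request:
drive_tool([
  [[0,0,0],[0,-0.1,0],-1],
  [[0,0,0],[0,-0.2,0],-1],
  [[0,0,0],[0,-0.3,0],-1],
])

```text
clock: 11.05
position: [0.4969, 0.1074, 0.0477]
ee_rot: [-3.139, -0.02, 0.003]
force: [0.6, -6.5, 1.7]
width: 0.005
gripper_force: 3.3
```

Request:
drive_tool([
  [[0,0,0],[0,-0.1,0],-1],
  [[0,0,0],[0,-0.2,0],-1],
  [[0,0,0],[0,-0.2,0],-1],
])

```text
clock: 11.3
position: [0.4968, 0.1075, 0.0476]
ee_rot: [-3.141, -0.017, 0.004]
force: [0.5, -9.5, 1.1]
width: 0.003
gripper_force: 4.9
```

Request:
drive_tool([
  [[0,0,0],[0,-0.1,0],-1],
  [[0,0,0],[0,-0.2,0],-1],
  [[0,0,0],[0,-0.2,0],-1],
])

```text
clock: 11.55
position: [0.4968, 0.1077, 0.0476]
ee_rot: [3.14, 0.015, -0.005]
force: [0.5, -15.2, 4.3]
width: 0.007
gripper_force: 7.7
```

The force confirms contact with the stop (10–15 N, TCP y 0.1075 as expected from geometry). I'll back off, rise, and compute the move to the long rod.

Request:
drive_tool([
  [[0,0,0],[0,0.5,0],-1],
  [[0,0,0],[0,2,0],-1],
  [[0,0,0],[0,4,0],-1],
  [[0,0,0],[0,4,-4],0],
  [[0,0,0],[0,4,-8],1],
  [[0,0,0],[-4,4,-12],1],
  [[0,0,0],[-8,4,-15],1],
  [[0,0,0],[-10,4,-15],1],
  [[0,0,0],[-10,4,-15],1],
])

```text
clock: 12.3
position: [0.3929, 0.0708, 0.2003]
ee_rot: [-3.138, -0.024, 0.001]
force: [-0.9, -0.1, -0.3]
width: 0.388
gripper_force: 0.0
```

```bash
python3 - <<'E'
from h import *
s=readout.observe();print(s['position'],s['joints'])
a=np.radians(25);psi=np.radians(8);x=np.array([np.cos(a)*np.cos(psi),np.cos(a)*np.sin(psi),np.sin(a)]);z=np.array([np.sin(a)*np.cos(psi),np.sin(a)*np.sin(psi),-np.cos(a)])
c=np.array([.5033,.3717,.0780])
P=c-.13*z-.055*x;print(P);go(P,x,z)
E
```

```text
[0.3929 0.0708 0.2003] [-0.1164  0.1087 -0.209   2.1044  0.0239  0.9302 -1.8941]
[0.3995 0.3571 0.1726]
turn [ 0.0237  0.4359 -0.1233] shift cm [  1.0954 -28.6049   2.8703]
```

Request:
drive_tool([
  [[0.024,0.436,-0.123],[1.1,-28.6,2.9],1],
  [[0.024,0.436,-0.123],[1.1,-28.6,2.9],1],
  [[0.024,0.436,-0.123],[1.1,-28.6,2.9],1],
  [[0.024,0.436,-0.123],[1.1,-28.6,2.9],1],
  [[0.024,0.436,-0.123],[1.1,-28.6,2.9],1],
  [[0.024,0.436,-0.123],[1.1,-28.6,2.9],1],
  [[0.024,0.436,-0.123],[1.1,-28.6,2.9],1],
  [[0.024,0.436,-0.123],[1.1,-28.6,2.9],1],
  [[0.024,0.436,-0.123],[1.1,-28.6,2.9],1],
  [[0.024,0.436,-0.123],[1.1,-28.6,2.9],1],
])

```text
clock: 13.13
position: [0.4104, 0.2351, 0.1759]
ee_rot: [-3.048, -0.198, -0.636]
force: [0.2, 0.2, -0.5]
width: 0.995
gripper_force: 0.0
```

```bash
python3 - <<'E'
from h import *
s=readout.observe();print(s['position'],s['ee_rot'],s['joints'],s['width'])
i=cams.camera_info('wrist');im=cams.get_image('wrist');cv2.imwrite('pics/w4.png',im)
for P in ([.4534,.3646,.0535],[.5531,.3788,.1039]):print(proj(i,np.array(P)))
E
```

```text
[0.4104 0.2351 0.1759] [-3.0481 -0.1984 -0.6357] [-1.2288  0.0658  0.4101  2.334   0.5249  0.4851 -2.6996] 0.9950508019763618
[159.8617 222.659 ]
[136.3811  63.8302]
```

View pics/w4.png

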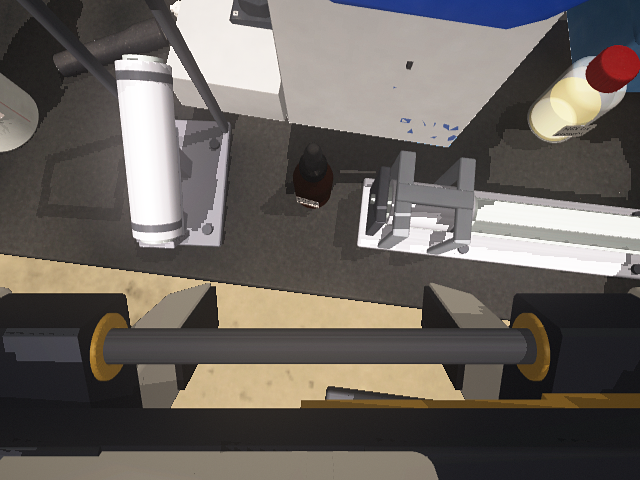

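The wrist view shows the long rod from (142,57) to (160,242), nearly as predicted, with its high end ~6 px right; but joint 7 hit its limit, so I'll take the half-turned grasp. First refine the rod axis from this view.

```bash
python3 - <<'E'
from h import *
i=cams.camera_info('wrist');im=cv2.imread('pics/w4.png');g=cv2.cvtColor(im,6)
m=(g>150).astype(np.uint8);L=[]
for r in (95,120,150,180,205):
    c=155;l=c
    while m[r,l]:l-=1
    e=c
    while m[r,e]:e+=1
    L.append((r,l,e))
print(L)
s=readout.observe()
f=np.polyfit([r for r,_,_ in L],[(l+e)/2 for _,l,e in L],1)
lo=onz(i,(np.polyval(f,222.7),222.7),.0535);hi=onz(i,(np.polyval(f,63.8),63.8),.1039);print(lo,hi)
psi=np.arctan2(hi[1]-lo[1],hi[0]-lo[0]);print(np.degrees(psi))
a=np.radians(25);x=np.array([np.cos(a)*np.cos(psi),np.cos(a)*np.sin(psi),np.sin(a)]);z=np.array([np.sin(a)*np.cos(psi),np.sin(a)*np.sin(psi),-np.cos(a)])
c=(lo+hi)/2;P=c-.13*z-.035*x;print(P)
T=Ro.from_rotvec(s['ee_rot']).as_matrix();print('shift',100*T.T@(P-s['position']));go(P,-x,z)
E
```

```text
[(95, 117, 168), (120, 120, 170), (150, 123, 172), (180, 126, 174), (205, 129, 176)]
[0.4508 0.3744 0.0535] [0.5515 0.3826 0.1039]
4.632702321039179
[0.4147 0.3715 0.1817]
shift [  2.3967 -12.9658   0.3519]
turn [-0.0372 -0.03   -3.0888] shift cm [  2.3967 -12.9658   0.3519]
```

Request:
drive_tool([
  [[0,0,-1.57],[0,0,0],1],
  [[0,0,-1.57],[0,0,0],1],
  [[0,0,-1.57],[0,0,0],1],
  [[0,0,-1.57],[0,0,0],1],
  [[0,0,-1.57],[0,0,0],1],
  [[0,0,-1.57],[0,0,0],1],
  [[0,0,-1.57],[0,0,0],1],
  [[0,0,-1.57],[0,0,0],1],
  [[0,0,-1.57],[0,0,0],1],
  [[0,0,-1.57],[0,0,0],1],
  [[0,0,-1.57],[0,0,0],1],
  [[0,0,-1.57],[0,0,0],1],
  [[0,0,-1.57],[0,0,0],1],
  [[0,0,-1.57],[0,0,0],1],
])

```text
clock: 14.35
position: [0.4105, 0.2345, 0.1759]
ee_rot: [1.867, 2.132, 0.438]
force: [0.5, -0.8, 0.5]
width: 0.999
gripper_force: 0.0
```

```bash
python3 - <<'E'
from h import *
i=cams.camera_info('wrist')
s=readout.observe();print(s['position'],s['joints'])
psi=np.radians(7)
a=np.radians(25);x=np.array([np.cos(a)*np.cos(psi),np.cos(a)*np.sin(psi),np.sin(a)]);z=np.array([np.sin(a)*np.cos(psi),np.sin(a)*np.sin(psi),-np.cos(a)])
c=np.array([.5025,.3735,.078]);P=c-.13*z-.035*x;print(P);go(P,-x,z)
E
```

```text
[0.4105 0.2345 0.1759] [-1.1     0.0698  0.2723  2.3257  0.5398  0.493  -1.1448]
[0.4165 0.3629 0.181 ]
turn [-0.0219 -0.0188 -1.5598] shift cm [12.6483  2.3202  0.3591]
```

Request:
drive_tool([
  [[-0.022,-0.019,-1.56],[12.6,2.3,0.4],1],
  [[-0.022,-0.019,-1.56],[12.6,2.3,0.4],1],
  [[-0.022,-0.019,-1.56],[12.6,2.3,0.4],1],
  [[-0.022,-0.019,-1.56],[12.6,2.3,0.4],1],
  [[-0.022,-0.019,-1.56],[12.6,2.3,0.4],1],
  [[-0.022,-0.019,-1.56],[12.6,2.3,0.4],1],
  [[-0.022,-0.019,-1.56],[12.6,2.3,0.4],1],
  [[-0.022,-0.019,-1.56],[12.6,2.3,0.4],1],
  [[-0.022,-0.019,-1.56],[12.6,2.3,0.4],1],
  [[-0.022,-0.019,-1.56],[12.6,2.3,0.4],1],
  [[-0.022,-0.019,-1.56],[12.6,2.3,0.4],1],
  [[-0.022,-0.019,-1.56],[12.6,2.3,0.4],1],
  [[-0.022,-0.019,-1.56],[12.6,2.3,0.4],1],
  [[-0.022,-0.019,-1.56],[12.6,2.3,0.4],1],
  [[-0.022,-0.019,-1.56],[12.6,2.3,0.4],1],
])

```text
clock: 15.6
position: [0.417, 0.3625, 0.1807]
ee_rot: [-0.155, 2.701, 0.039]
force: [0.5, -1.4, 0.1]
width: 1.006
gripper_force: 0.0
```

```bash
python3 - <<'E'
from h import *
s=readout.observe();print(s['position'],s['joints'])
i=cams.camera_info('wrist');im=cams.get_image('wrist');cv2.imwrite('pics/w5.png',im)
lo=np.array([.4534,.3646,.0535]);hi=np.array([.5531,.3788,.1039])
print(proj(i,lo),proj(i,hi))
g=cv2.cvtColor(im,6)
for r in (100,140,180,220,250):print(r,g[r,240:400:6])
E
```

```text
[0.417  0.3625 0.1807] [-1.0256  0.2237 -0.0211  2.123   0.631   0.6176  0.151 ]
[317.106 208.869] [320.5891 343.4372]
100 [161 162 161 161 162 161 161 161 162 161 162 162 161 161 162 118 167 161
 162 161 161 161 162 161 161 161 161]
140 [80 78 77 80 74 71 76 76 75 72 72 69 68 70 69 71 70 67 69 64 67 67 66 63
 64 67 68]
180 [ 76  77  76  80  74  78  61 203 131  93 211  89  92  96 101 100 102 167
 100 103 166  63  72  73  73  70  73]
220 [ 85  81  77  80  77  76  77 201 119 120 231 251 254 255 255 254 251 225
 171 171  72  77  74  68  72  84  78]
250 [ 57  52  56  59  60  60  61 118  87  88 178 183 194 188 176 162 147 130
  80 171  79  76  73  72  68  69  65]
```

View pics/w5.png

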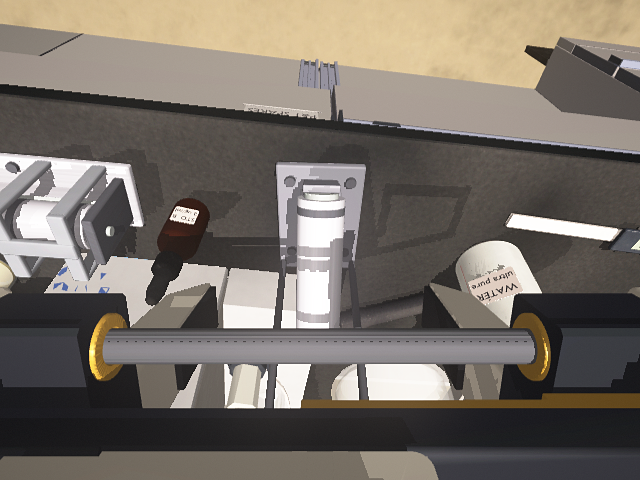

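The wrist view shows the long rod centred under the hand (cols 297–344, low end at row 193), parallel to the tool. Descend and grip.

Request:
drive_tool([
  [[0,0,0],[0,0.05,4],1],
  [[0,0,0],[0,0.05,8],1],
  [[0,0,0],[0,0.05,11],1],
  [[0,0,0],[0,0.05,13],1],
  [[0,0,0],[0,0.05,14.2],1],
  [[0,0,0],[0,0.05,14.2],0.4],
  [[0,0,0],[0,0.05,14.2],0],
  [[0,0,0],[0,0.05,14.2],-0.4],
  [[0,0,0],[0,0.05,14.2],-0.8],
  [[0,0,0],[0,0.05,14.2],-1],
  [[0,0,0],[0,0.05,14.2],-1],
  [[0,0,0],[0,0.05,14.2],-1],
  [[0,0,0],[0,0.05,14.2],-1],
  [[0,0,0],[0,0.05,14.2],-1],
  [[0,0,0],[0,0.05,14.2],-1],
  [[0,0,0],[0,0.05,14.2],-1],
  [[0,0,0],[0,0.05,14.2],-1],
], newtons=50)

```text
clock: 17.07
position: [0.4766, 0.3701, 0.0522]
ee_rot: [-0.16, 2.701, 0.037]
force: [-3.0, -1.9, 5.2]
width: 0.383
gripper_force: 49.9
```

Request:
drive_tool([
  [[0,0,0],[0,0,-1.5],-1],
  [[0,0,0],[0,0,-4],-1],
  [[0,0,0],[2,0,-6],-1],
  [[0,0,0],[5,0,-8],-1],
  [[0,0,0],[9,0,-9],-1],
  [[0,0,0],[11,0,-10],-1],
  [[0,0,0],[11,0,-10],-1],
])

```text
clock: 17.65
position: [0.3308, 0.3532, 0.0952]
ee_rot: [-0.169, 2.703, 0.037]
force: [-0.6, -1.1, -2.1]
width: 0.384
gripper_force: 49.8
```

```bash
python3 - <<'E'
from h import *
s=readout.observe();print(s['position'],s['joints'],s['width'],s['gripper_force'],s['force'],s['ft_torque'])
for Y in (1,-1):
    go([.36,.2,.24],[-.01*Y,Y,0],[0,0,-1]);go([.4975,0,.17],[-.01*Y,Y,0],[0,0,-1])
E
```

```text
[0.3308 0.3532 0.0952] [-1.2954  0.2997  0.0834  2.3376  0.9081  0.4608 -0.3384] 0.38409798267652695 49.77884352207184 [-0.6021 -1.0611 -2.0951] [ 0.0016  0.6604 -0.0284]
turn [0.3652 0.3255 1.6566] shift cm [ -6.9855 -15.5677 -12.7198]
turn [0.3652 0.3255 1.6566] shift cm [-14.1546 -37.127   -1.6806]
turn [-0.3155  0.3541 -1.431 ] shift cm [ -6.9855 -15.5677 -12.7198]
turn [-0.3155  0.3541 -1.431 ] shift cm [-14.1546 -37.127   -1.6806]
```

Request:
drive_tool([
  [[0,0,0],[-1,0,-4],-1],
  [[0.365,0.326,1.657],[-7,-15.6,-12.7],-1],
  [[0.365,0.326,1.657],[-7,-15.6,-12.7],-1],
  [[0.365,0.326,1.657],[-7,-15.6,-12.7],-1],
  [[0.365,0.326,1.657],[-7,-15.6,-12.7],-1],
  [[0.365,0.326,1.657],[-7,-15.6,-12.7],-1],
  [[0.365,0.326,1.657],[-7,-15.6,-12.7],-1],
  [[0.365,0.326,1.657],[-7,-15.6,-12.7],-1],
  [[0.365,0.326,1.657],[-7,-15.6,-12.7],-1],
  [[0.365,0.326,1.657],[-7,-15.6,-12.7],-1],
  [[0.365,0.326,1.657],[-7,-15.6,-12.7],-1],
  [[0.365,0.326,1.657],[-7,-15.6,-12.7],-1],
  [[0.365,0.326,1.657],[-7,-15.6,-12.7],-1],
  [[0.365,0.326,1.657],[-7,-15.6,-12.7],-1],
  [[0.365,0.326,1.657],[-7,-15.6,-12.7],-1],
  [[0.365,0.326,1.657],[-7,-15.6,-12.7],-1],
  [[0.365,0.326,1.657],[-7,-15.6,-12.7],-1],
  [[0.365,0.326,1.657],[-7,-15.6,-12.7],-1],
])

```text
clock: 19.15
position: [0.3637, 0.1996, 0.2405]
ee_rot: [2.212, 2.229, 0.004]
force: [0.6, -0.5, -0.5]
width: 0.382
gripper_force: 49.8
```

```bash
python3 - <<'E'
from h import *
s=readout.observe();print(s['position'],s['ee_rot'],s['joints'],s['gripper_force'])
go([.4972,.04,.17],[-.012,1,0],[0,0,-1])
E
```

```text
[0.3637 0.1996 0.2405] [2.2122 2.2289 0.0044] [-0.9146  0.0611  0.3026  2.0476 -0.0204  1.0328 -0.5946] 49.789406061172485
turn [ 0.0029 -0.0011 -0.0045] shift cm [-16.0675  13.2077   7.0699]
```

Request:
drive_tool([
  [[0,0,0],[-8,6.6,4],-1],
  [[0,0,0],[-16.1,13.2,7],-1],
  [[0,0,0],[-16.1,13.2,7],-1],
  [[0,0,0],[-16.1,13.2,7],-1],
  [[0,0,0],[-16.1,13.2,7],-1],
  [[0,0,0],[-16.1,13.2,7],-1],
  [[0,0,0],[-16.1,13.2,7],-1],
  [[0,0,0],[-16.1,13.2,10],-1],
  [[0,0,0],[-16.1,13.2,14],-1],
  [[0,0,0],[-16.1,13.2,17],-1],
  [[0,0,0],[-16.1,13.2,18.5],-1],
  [[0,0,0],[-16.1,13.2,18.5],-1],
])

```text
clock: 20.15
position: [0.4939, 0.041, 0.0529]
ee_rot: [-2.21, -2.228, 0.002]
force: [-0.8, -0.5, -1.3]
width: 0.382
gripper_force: 49.8
```

```bash
python3 - <<'E'
from h import *
s=readout.observe();print(s['position'],s['ee_rot'],s['joints'],s['force'])
i=cams.camera_info('wrist');im=cams.get_image('wrist');cv2.imwrite('pics/w6.png',im)
g=cv2.cvtColor(im,6)
for r in (190,220,250,270):print(r,g[r,250:400:5])
print([proj(i,np.array([.4972,.04+.03,z])) for z in(.0495,.06)])
go([.4972,.04,.0375],[-.012,1,0],[0,0,-1])
# rod tilt from the scene view: bright rod silhouette extents
im=cams.get_image('scene');cv2.imwrite('pics/sc3.png',im)
E
```

```text
[0.4939 0.041  0.0529] [-2.21   -2.2281  0.0024] [-0.4701  0.4766  0.3751  2.09   -0.2933  0.6277  0.115 ] [-0.8103 -0.5306 -1.3285]
190 [ 71  72  76  73 243 244 245 242 244 246 143 140 143 145 140 137 244 242
 245 246 243 246 125 134 131 124 182 167  48  45]
220 [ 69  73  77  74 247 244 244 243 242 244 140 139 141 143 137 135 244 242
 244 245 242 244 136 129 129 186 185 104  44  42]
250 [ 84  86  88  73 255 244 126 136 232 245 116 121 126 124 126 123 123 125
 119 122 113 107 107 129 185 184 187  49  52  52]
270 [ 83  88  80  81 255 216 255 121 120 121 120 125 126 127 125 128 122 123
 121 117 124 114 112 103 186 184 186  48  48  49]
[array([330.1023, 239.5818]), array([330.688 , 246.3643])]
turn [-0.001  -0.0017 -0.0047] shift cm [-0.0819  0.1983  1.7212]
```

Request:
drive_tool([
  [[0,0,0],[0,0.2,0.4],-1],
  [[0,0,0],[0,0.2,0.8],-1],
  [[0,0,0],[0,0.2,1.1],-1],
  [[0,0,0],[0,0.2,1.2],-1],
  [[0,0,0],[0,0.2,1.2],-1],
])

```text
clock: 20.67
position: [0.4989, 0.0396, 0.0437]
ee_rot: [2.217, 2.226, 0.005]
force: [-0.2, 0.3, -1.7]
width: 0.377
gripper_force: 49.8
```

Request:
drive_tool([
  [[0,0,0],[0,0,0.1],-1],
  [[0,0,0],[0,0,0.2],-1],
  [[0,0,0],[0,0,0.2],-1],
])

```text
clock: 20.92
position: [0.4989, 0.0395, 0.0416]
ee_rot: [2.217, 2.226, 0.005]
force: [-0.2, -0.2, -2.0]
width: 0.381
gripper_force: 49.8
```

Request:
drive_tool([
  [[0,0,0],[0,-0.15,0.1],-1],
  [[0,0,0],[0,-0.15,0.2],-1],
  [[0,0,0],[0,-0.15,0.2],-1],
])

```text
clock: 21.17
position: [0.4977, 0.0396, 0.0397]
ee_rot: [2.216, 2.226, 0.006]
force: [0.9, 0.9, -0.5]
width: 0.385
gripper_force: 49.7
```

Request:
drive_tool([
  [[0,0,0],[0,0,0.1],-1],
  [[0,0,0],[0,0,0.2],-1],
  [[0,0,0],[0,0,0.2],-1],
])

```text
clock: 21.42
position: [0.498, 0.0396, 0.0386]
ee_rot: [2.216, 2.226, 0.007]
force: [-4.0, 0.2, 16.3]
width: 0.377
gripper_force: 49.6
```

Request:
drive_tool([
  [[0,0,0],[0,0,-0.05],-0.1],
  [[0,0,0],[0,0,-0.05],0],
  [[0,0,0],[0,0,-0.05],0.1],
  [[0,0,0],[0,0,-0.05],0.1],
  [[0,0,0],[0,0,-0.05],0.1],
  [[0,0,0],[0,0,-0.05],0.1],
  [[0,0,0],[0,0,-0.05],0.1],
  [[0,0,0],[0,0,-3],0.1],
  [[0,0,0],[0,0,-7],0.1],
  [[0,0,0],[-3,0,-11],-0.2],
  [[0,0,0],[-7,0,-12],-1],
  [[0,0,0],[-11,0,-12],-1],
  [[0,0,0],[-13,0,-12],-1],
  [[0,0,0],[-13,0,-12],-1],
])

```text
clock: 22.58
position: [0.4974, -0.097, 0.1584]
ee_rot: [2.223, 2.215, 0.004]
force: [-0.5, 0.3, -0.3]
width: 0.238
gripper_force: 0.0
```

```bash
python3 - <<'E'
from h import *
s=readout.observe();print(s['position'],s['joints'],s['width'])
i=cams.camera_info('wrist');im=cams.get_image('wrist');cv2.imwrite('pics/w7.png',im)
g=cv2.cvtColor(im,6)
ax=lambda y:np.array([.4975-.012*y,y,.0495])
for y in (-.06,.07,.127,.197):print(y,proj(i,ax(y)))
p0=proj(i,ax(-.02));print(p0)
r=int(p0[1]);print('widths')
for y in (-.05,-.03,-.01,.01,.03,.05,.065,.085,.1):
    r=int(round(proj(i,ax(y))[1]))
    if r>=0:print(y,r,g[r,280:360:3])
c=int(round(p0[0]));print('col',[(r,int(g[r,c])) for r in range(0,290,4)])
go([.497,-.09,.0465],[1,.012,0],[0,0,-1])
E
```

```text
[ 0.4974 -0.097   0.1584] [-0.2997  0.3326  0.4981  1.9784 -0.2049  0.8743  0.3032] 0.2376785375812115
-0.06 [321.3842 187.9584]
0.07 [318.4448 -30.2388]
0.127 [ 316.8481 -148.7611]
0.197 [ 314.538  -320.2441]
[320.5673 127.3186]
widths
-0.05 173 [128 231 232 229 238  66  79  81  82  84  84  84  85  84  84  85  80  80
  80  74  88 108 126 231 235 232 237]
-0.03 143 [255 175 178 175 174 254 255 255 255 255 255 255 255 254 253 251 249 241
 227 250 228 199 173 172 173 168 174]
-0.01 111 [254 254 254 254 252 254 255 255 255 255 255 255 255 254 254 252 249 242
 228 249 229 205 180 180 180 173 177]
0.01 78 [254 254 254 254 252 254 255 255 255 255 255 255 255 254 254 252 249 243
 250 248 233 176 159 184 182 178 175]
0.03 44 [254 254 254 254 253 255 255 255 255 255 255 255 255 255 255 255 254 253
 249 248 230 211 191 185 180 178 176]
0.05 8 [254 254 253 251 254 255 255 255 255 255 255 255 255 255 255 255 254 252
 249 246 229 207 187 233 227 228 226]
col [(0, 255), (4, 255), (8, 255), (12, 255), (16, 255), (20, 255), (24, 255), (28, 255), (32, 255), (36, 255), (40, 255), (44, 255), (48, 255), (52, 255), (56, 255), (60, 255), (64, 255), (68, 255), (72, 255), (76, 254), (80, 254), (84, 254), (88, 254), (92, 254), (96, 254), (100, 254), (104, 254), (108, 254), (112, 254), (116, 254), (120, 254), (124, 254), (128, 254), (132, 254), (136, 254), (140, 254), (144, 254), (148, 175), (152, 175), (156, 175), (160, 171), (164, 173), (168, 88), (172, 86), (176, 164), (180, 166), (184, 160), (188, 151), (192, 68), (196, 69), (200, 67), (204, 63), (208, 66), (212, 64), (216, 62), (220, 61), (224, 66), (228, 59), (232, 63), (236, 61), (240, 58), (244, 58), (248, 60), (252, 62), (256, 44), (260, 40), (264, 42), (268, 63), (272, 56), (276, 81), (280, 29), (284, 30), (288, 41)]
turn [ 0.0018 -0.0034  1.5572] shift cm [ 0.3727 -0.0749 11.136 ]
```

Request:
drive_tool([
  [[0,0,1.557],[-0.4,0,0],-1],
  [[0,0,1.557],[-0.4,0,0],-1],
  [[0,0,1.557],[-0.4,0,0],-1],
  [[0,0,1.557],[-0.4,0,0],-1],
  [[0,0,1.557],[-0.4,0,0],-1],
  [[0,0,1.557],[-0.4,0,0],-1],
  [[0,0,1.557],[-0.4,0,0],-1],
  [[0,0,1.557],[-0.4,0,0],-1],
  [[0,0,1.557],[-0.4,0,0],-1],
  [[0,0,1.557],[-0.4,0,0],-1],
  [[0,0,1.557],[-0.4,0,0],-1],
  [[0,0,1.557],[-0.4,0,0],-1],
  [[0,0,1.557],[-0.4,0,0],-1],
  [[0,0,1.557],[-0.4,0,4],-1],
  [[0,0,1.557],[-0.4,0,8],-1],
  [[0,0,1.557],[-0.4,0,10.5],-1],
  [[0,0,1.557],[-0.4,0,11],-1],
  [[0,0,1.557],[-0.4,0,11],-1],
])

```text
clock: 24.13
position: [0.4967, -0.0935, 0.0461]
ee_rot: [-3.139, -0.029, 0.002]
force: [-0.1, -0.6, 1.0]
width: 0.004
gripper_force: 0.0
```

```bash
python3 - <<'E'
from h import *
s=readout.observe();print(s['position'],s['width'],s['joints'],s['force'])
go([.497,-.03,.047],[1,.012,0],[0,0,-1])
E
```

```text
[ 0.4967 -0.0935  0.0461] 0.0039810229683215695 [-0.4408  0.5781  0.7341  2.0914 -0.6104  0.6969 -0.8528] [-0.0655 -0.5603  0.9898]
turn [-0.0023  0.0014  0.0065] shift cm [ 0.1453 -6.3442 -0.0784]
```

Request:
drive_tool([
  [[0,0,0],[0.05,-0.5,-0.1],-1],
  [[0,0,0],[0.05,-1,-0.1],-1],
  [[0,0,0],[0.05,-1.5,-0.1],-1],
  [[0,0,0],[0.05,-2,-0.1],-1],
  [[0,0,0],[0.05,-2.5,-0.1],-1],
  [[0,0,0],[0.05,-3,-0.1],-1],
  [[0,0,0],[0.05,-3.5,-0.1],-1],
  [[0,0,0],[0.05,-4,-0.1],-1],
  [[0,0,0],[0.05,-4.5,-0.1],-1],
  [[0,0,0],[0.05,-5,-0.1],-1],
  [[0,0,0],[0.05,-5.4,-0.1],-1],
  [[0,0,0],[0.05,-5.7,-0.1],-1],
  [[0,0,0],[0.05,-5.9,-0.1],-1],
])

```text
clock: 25.22
position: [0.4981, -0.036, 0.049]
ee_rot: [-3.141, -0.027, -0.006]
force: [0.9, -5.5, 5.6]
width: 0.004
gripper_force: 4.1
```

Request:
drive_tool([
  [[0,0,0],[0,-0.2,0],-1],
  [[0,0,0],[0,-0.4,0],-1],
  [[0,0,0],[0,-0.6,0],-1],
])

```text
clock: 25.47
position: [0.498, -0.0302, 0.049]
ee_rot: [-3.141, -0.026, -0.006]
force: [0.7, -5.0, 5.3]
width: 0.004
gripper_force: 4.0
```

Request:
drive_tool([
  [[0,0,0],[0,-0.1,0],-1],
  [[0,0,0],[0,-0.2,0],-1],
  [[0,0,0],[0,-0.3,0],-1],
])

```text
clock: 25.72
position: [0.4979, -0.0272, 0.049]
ee_rot: [-3.141, -0.026, -0.006]
force: [1.0, -5.7, 6.2]
width: 0.007
gripper_force: 4.0
```

Request:
drive_tool([
  [[0,0,0],[0,0.5,0],-1],
  [[0,0,0],[0,1,0],-1],
  [[0,0,0],[0,1,0],-1],
])

```text
clock: 25.97
position: [0.4969, -0.037, 0.0484]
ee_rot: [-3.14, -0.027, -0.003]
force: [0.3, -0.1, -0.3]
width: 0.007
gripper_force: 0.0
```

```bash
python3 - <<'E'
from h import *
s=readout.observe();print(s['position'],s['force'])
i=cams.camera_info('scene');im=cams.get_image('scene');cv2.imwrite('pics/sc4.png',im)
g=cv2.cvtColor(im,6)
for z in (.0495,):
  for y in (-.008,.122,.127,.197):print(y,proj(i,np.array([.497,y,z])))
# along the rod's top-near generator line: brightness profile
for dz,dx in ((.013,-.012),(.0,-.018)):
  print([(round(y,3),int(g[tuple(np.round(proj(i,np.array([.4975-.01*y+dx,y,.0495+dz])))[::-1].astype(int))])) for y in np.arange(-.04,.2,.005)])
E
```

```text
[ 0.4969 -0.037   0.0484] [ 0.3361 -0.0887 -0.2872]
-0.008 [355.7189 236.8716]
0.122 [324.3819 252.6691]
0.127 [323.1058 253.3124]
0.197 [304.6386 262.622 ]
[(np.float64(-0.04), 102), (np.float64(-0.035), 71), (np.float64(-0.03), 80), (np.float64(-0.025), 99), (np.float64(-0.02), 94), (np.float64(-0.015), 91), (np.float64(-0.01), 63), (np.float64(-0.005), 96), (np.float64(-0.0), 75), (np.float64(0.005), 69), (np.float64(0.01), 94), (np.float64(0.015), 97), (np.float64(0.02), 97), (np.float64(0.025), 97), (np.float64(0.03), 96), (np.float64(0.035), 122), (np.float64(0.04), 219), (np.float64(0.045), 217), (np.float64(0.05), 217), (np.float64(0.055), 217), (np.float64(0.06), 216), (np.float64(0.065), 216), (np.float64(0.07), 217), (np.float64(0.075), 217), (np.float64(0.08), 217), (np.float64(0.085), 216), (np.float64(0.09), 217), (np.float64(0.095), 218), (np.float64(0.1), 215), (np.float64(0.105), 122), (np.float64(0.11), 147), (np.float64(0.115), 148), (np.float64(0.12), 123), (np.float64(0.125), 117), (np.float64(0.13), 101), (np.float64(0.135), 57), (np.float64(0.14), 88), (np.floa
[... 777 characters left out ...]
oat64(0.06), 156), (np.float64(0.065), 146), (np.float64(0.07), 159), (np.float64(0.075), 146), (np.float64(0.08), 134), (np.float64(0.085), 161), (np.float64(0.09), 151), (np.float64(0.095), 163), (np.float64(0.1), 153), (np.float64(0.105), 82), (np.float64(0.11), 130), (np.float64(0.115), 137), (np.float64(0.12), 111), (np.float64(0.125), 125), (np.float64(0.13), 128), (np.float64(0.135), 103), (np.float64(0.14), 58), (np.float64(0.145), 155), (np.float64(0.15), 143), (np.float64(0.155), 157), (np.float64(0.16), 157), (np.float64(0.165), 126), (np.float64(0.17), 124), (np.float64(0.175), 128), (np.float64(0.18), 82), (np.float64(0.185), 58), (np.float64(0.19), 91), (np.float64(0.195), 79)]
```

Request:
drive_tool([
  [[0,0,0],[0,-0.3,-0.4],-1],
  [[0,0,0],[0,-0.6,-0.4],-1],
  [[0,0,0],[0,-0.9,-0.4],-1],
  [[0,0,0],[0,-1.1,-0.4],-1],
  [[0,0,0],[0,-1.1,-0.4],-1],
])

```text
clock: 26.43
position: [0.4972, -0.0247, 0.0525]
ee_rot: [-3.139, -0.03, -0.004]
force: [-0.5, -0.0, 0.1]
width: 0.005
gripper_force: 0.2
```

Request:
drive_tool([
  [[0,0,0],[0,-0.1,0],-1],
  [[0,0,0],[0,-0.2,0],-1],
  [[0,0,0],[0,-0.2,0],-1],
])

```text
clock: 26.68
position: [0.4971, -0.0235, 0.0525]
ee_rot: [-3.14, -0.028, -0.004]
force: [-0.1, -0.8, 0.4]
width: 0.005
gripper_force: 0.5
```

Request:
drive_tool([
  [[0,0,0],[0,-0.1,0],-1],
  [[0,0,0],[0,-0.2,0],-1],
  [[0,0,0],[0,-0.2,0],-1],
])

```text
clock: 26.93
position: [0.4972, -0.0214, 0.0525]
ee_rot: [-3.14, -0.028, -0.004]
force: [-0.6, -1.6, -0.2]
width: 0.003
gripper_force: 0.6
```

Request:
drive_tool([
  [[0,0,0],[0,-0.1,0],-1],
  [[0,0,0],[0,-0.2,0],-1],
  [[0,0,0],[0,-0.2,0],-1],
])

```text
clock: 27.18
position: [0.4971, -0.0192, 0.0525]
ee_rot: [-3.14, -0.028, -0.004]
force: [-0.1, -0.3, 0.2]
width: 0.004
gripper_force: 0.6
```

Request:
drive_tool([
  [[0,0,0],[0,-0.1,0],-1],
  [[0,0,0],[0,-0.2,0],-1],
  [[0,0,0],[0,-0.2,0],-1],
])

```text
clock: 27.43
position: [0.4971, -0.0189, 0.0526]
ee_rot: [3.141, 0.026, 0.005]
force: [0.0, -6.3, -0.6]
width: 0.007
gripper_force: 3.0
```

Request:
drive_tool([
  [[0,0,0],[0,-0.1,0],-1],
  [[0,0,0],[0,-0.15,0],-1],
  [[0,0,0],[0,-0.15,0],-1],
])

```text
clock: 27.68
position: [0.4972, -0.0187, 0.0527]
ee_rot: [3.14, 0.024, 0.005]
force: [0.6, -10.2, 1.0]
width: 0.006
gripper_force: 5.5
```

Request:
drive_tool([
  [[0,0,0],[0,0.3,0],-1],
  [[0,0,0],[0,1.5,0],-1],
  [[0,0,0],[0,4,0],-1],
  [[0,0,0],[0,6,-2],-1],
  [[0,0,0],[0,6,-6],-1],
  [[0,0,0],[0,6,-9],-1],
  [[0,0,0],[-8,8,-12],-1],
  [[0,0,0],[-12,12,-14],-1],
  [[0,0,0],[-12,16,-14],-1],
  [[0,0,0],[-12,18,-14],-1],
  [[0,0,0],[-12,18,-14],-1],
  [[0,0,0],[-12,18,-14],-1],
])

```text
clock: 28.68
position: [0.3783, -0.202, 0.1932]
ee_rot: [-3.139, -0.019, -0.008]
force: [0.3, 1.0, 0.5]
width: 0.007
gripper_force: 0.0
```

```bash
python3 - <<'E'
from h import *
s=readout.observe();print(s['position'],s['force'])
i=cams.camera_info('scene');im=cams.get_image('scene');cv2.imwrite('pics/sc5.png',im)
g=cv2.cvtColor(im,6)
for dz,dx in ((.018,0),(.013,-.012)):
  print([(int(1000*y),int(g[tuple(np.round(proj(i,np.array([.4975-.01*y+dx,y,.0495+dz])))[::-1].astype(int))])) for y in np.arange(-.03,.2,.004)])
# change of bystanders between first and last picture
a=cv2.cvtColor(cv2.imread('pics/scene0.png'),6);d=(cv2.absdiff(a,g)>40).astype(np.uint8)
n,_,st,c=cv2.connectedComponentsWithStats(d)
print([tuple(map(int,st[k])) for k in range(1,n) if st[k,4]>12])
for nm,X in dict(acid=[.608,.039,.04],vial=[.6,-.127,.05],drop=[.509,.257,.05],beaker=[.467,-.407,.03]).items():print(nm,proj(i,np.array(X)))
E
```

```text
[ 0.3783 -0.202   0.1932] [0.341  1.0246 0.4897]
[(-30, 43), (-26, 38), (-22, 38), (-18, 29), (-13, 30), (-9, 28), (-5, 108), (-1, 167), (2, 148), (6, 137), (10, 137), (13, 225), (18, 221), (22, 227), (26, 222), (30, 227), (34, 221), (38, 226), (42, 223), (46, 226), (50, 222), (54, 226), (57, 222), (62, 226), (66, 222), (70, 225), (74, 222), (78, 226), (82, 221), (86, 226), (90, 222), (94, 228), (98, 226), (102, 230), (106, 224), (110, 129), (114, 135), (118, 195), (122, 166), (126, 152), (130, 124), (134, 61), (138, 56), (142, 110), (146, 166), (150, 186), (154, 174), (158, 182), (162, 154), (166, 163), (170, 165), (174, 132), (178, 108), (182, 53), (186, 95), (190, 120), (194, 98), (198, 100)]
[(-30, 42), (-26, 39), (-22, 40), (-18, 39), (-13, 40), (-9, 46), (-5, 56), (-1, 218), (2, 229), (6, 187), (10, 132), (13, 225), (18, 229), (22, 226), (26, 227), (30, 227), (34, 227), (38, 227), (42, 227), (46, 227), (50, 228), (54, 226), (57, 228), (62, 226), (66, 228), (70, 226), (74, 228), (78, 224), (82, 227), (86, 224), (90, 227), (94, 225), (98, 227), (102, 226), (106, 228), (110, 139),
[... 488 characters left out ...]
37), (536, 91, 17, 32, 165), (545, 122, 7, 30, 41), (564, 127, 20, 28, 247), (558, 129, 2, 13, 17), (459, 147, 6, 11, 24), (564, 152, 16, 51, 350), (432, 172, 8, 12, 51), (500, 185, 15, 34, 262), (354, 199, 7, 7, 38), (408, 199, 21, 20, 164), (356, 212, 5, 10, 44), (525, 213, 13, 6, 48), (539, 214, 16, 7, 55), (398, 219, 27, 13, 129), (493, 228, 1, 13, 13), (563, 228, 11, 40, 78), (325, 232, 38, 25, 334), (363, 241, 11, 12, 66), (314, 250, 12, 13, 78), (230, 257, 32, 44, 136), (311, 258, 3, 9, 22), (242, 261, 30, 35, 352), (555, 277, 5, 7, 16), (444, 308, 11, 7, 30), (542, 359, 12, 21, 112)]
acid [317.9157 233.0107]
vial [356.6279 213.8072]
drop [284.8369 269.2456]
beaker [440.8598 205.1503]
```

```bash
python3 - <<'E'
import cv2,numpy as np
for n in('scene0','sc3','sc4','sc5'):
    im=cv2.imread(f'pics/{n}.png')[194:232,345:370].astype(int);b,g,r=im[...,0],im[...,1],im[...,2]
    m=(r-b>12)&(r<130);ys,xs=np.nonzero(m);w=(im.min(2)>110)&(np.arange(38)[:,None]<12);yw,xw=np.nonzero(w)
    print(n,m.sum(),xs.mean()+345,ys.mean()+194,np.percentile(xs,[5,95])+345,ys.max()+194,'cap',w.sum(),xw.mean()+345,yw.mean()+194,im[8:30:4,12].sum(1)//3)
E
```

```text
scene0 141 356.04255319148933 217.13475177304966 [353. 360.] 229 cap 41 356.9756097560976 201.5121951219512 [180  66  29 172 184  97]
sc3 238 353.2773109243698 212.08403361344537 [345. 363.] 231 cap 130 354.7076923076923 198.63076923076923 [177 177 178  53  62  37]
sc4 558 357.83870967741933 211.4121863799283 [347. 368.] 231 cap 0 nan nan [97 98 28 29 49 98]
sc5 186 356.3494623655914 215.0752688172043 [353. 360.] 228 cap 3 355.0 200.66666666666666 [102  45  18 105 110  59]<stdin>:5: RuntimeWarning: Mean of empty slice.
  ret = ret.dtype.type(ret / rcount)
```

The vial hasn't moved: its pixels match the first image and are only darker from the arm's shadow. Both rods are seated, so I'm handing in.

```bash
python3 -c "
from cell import job;print(job.sign_off())"
```

```text
the job is handed in; nothing more can be done
None
```

The job is handed in at about 29 s: the short cartridge was pushed against the end stop and then the long one against the short, each felt as firm contact (10–15 N). The scene camera puts the long one where it should lie, and the vial, the one bystander I checked in the last picture, had not moved.

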